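# Unlock the stock case: safety tab, then latch

### The job

On the shop counter stand two dark stock cases of cabinet hardware; unlatch the one with the orange safety tab. First slide its orange tab sideways along its track, off the steel latch strap and fully clear of it, then lift the latch by its T-handle until it stands up steeply, and let go. Do not touch the case with the blue tab.

Things in the scene. Friction and masses are not known exactly. Their poses are not given: they have to be found in the camera images.
- orange_case: Dark case to unlatch, fixed, level, 194 (x) x 244 (y) x 80 (z) mm; origin: centre of underside, z up. On its lid (top z 80, stays shut) a steel latch strap lies along x at y -35, hinged about case y at (45,-35,88). Locked, the orange tab's fin stands at (-5,25..31), on the strap's +y side; its tongue (18 wide, top 18 above lid) reaches 68 from there towards -y, over the strap, holding it down.
- orange_tab_grip (a point): Point in the orange tab's upright fin, 42 mm above the lid, 8 below the fin's top; fin 22 along case x, 10 along case y, free down to 18 above the lid. Axes parallel to the case's. The tab slides only along case y: pull it towards +y, stop at case y = +61. Tongue off the strap from y = +44; fully clear means beyond y = +47. Needs about 2 N, stays where left.
- orange_latch_grip (a point): Middle of the steel latch's T-handle: round crossbar 14 mm thick, 32 long along case y, on a 10 mm stem at the free end of the 22 wide strap. Latch down: case (-40,-35,125), axes parallel to the case's. The hinge lies at 85 along +x, 37 along -z of this point's own frame. Lifted, the handle swings up and to +x, its z axis leaning by the angle lifted (0 to 1.3 rad). About 2 N; stays where left.
- blue_case: The bystander: the same case and latch, but its safety tab is blue. Fixed, same size, same origin and axes (x roughly away from the robot, y to its left, yaw within 0.3 rad; all sizes and offsets in mm). Not to be touched.

How it is judged:
By the outcome, as a careful person would: the job done as asked, in the order asked, and still so for the second after the job is handed in, with the robot touching nothing.
It also fails if it takes over 40 s, if anything falls off the work surface, if the arm or the gripper's body presses on something with over 40 N, if the wrist force passes 120 N, or if a joint passes its speed limit or range.

### The arm

A 6-joint arm with a two-finger parallel gripper is mounted at the origin on the work surface. World frame = base frame: x ahead of the robot, y to its left, z up, the work surface at z = 0. Lengths are in m, angles in degrees, forces in N, time in s.
With the tool pointing down it reaches from about 0.4 to 0.825 m from the base axis. Payload 7 kg.
Tool frame: the origin (TCP) lies midway between the tips of the shut fingers; the grasp point (between the pads) lies 19 mm behind it; z points along the fingers, y is the line along which they close (so a half turn about z gives the same grasp; the last joint's range is limited). The gripper opens to 88 mm and grips with 3 to 60 N. Pads are 19 mm wide; open, the fingers measure 130 mm over their backs; the gripper's body (78 mm by 193 mm) begins 47 mm behind the grasp point.
Start: joints at [80.449, 20.546, 0.682, 0, -70.136, -16.507], TCP at [0.297, 0.606, 0.227] pointing down, gripper open.
Joint ranges: [-176.03, 176.03], [-82.01, 121.73], [-58.28, 71.71], [-173.87, 95.51], [-174.79, -0.11], [-173.66, 173.66]. Speed limits (degrees/s): [136.94, 136.94, 172.46, 180, 180, 180].

### API

Orientations are given as [roll, pitch, yaw] about the fixed x, y, z axes, in that order (R = Rz(yaw) Ry(pitch) Rx(roll)).
In Python, from plant import r gives the robot as it stands. The module is installed in compiled form; this text tells all that it offers.
- The arm moves only by the tool play_rows, never from a script. Its argument "rows" is a list of rows, each an object with "slide": the shift along the tool's x, y, z as a fraction of full scale, a list of three; "delta_rot": the turn, a rotation vector about the tool's x, y, z as a fraction of full scale, a list of three; "fingers": the opening, from -1 (shut) to 1 (fully open). In form: [{"slide": [x, y, z], "delta_rot": [rx, ry, rz], "fingers": fingers}, ...]. A call has 1 to 8 rows; each row shifts and turns the commanded pose from where the row before left it, along the tool's axes as they then stand; what a row does not reach is not made up. Full scale, the value 1, is 0.15 m for a shift and 0.08 rad for a turn. A row lasts 1/8 s, in which the tool goes at most 62.5 mm and 10.7 degrees, less where a joint would pass 70% of its speed; a pose out of reach is approached as far as the arm can. A call with a number of a shift or a turn outside -1 to 1 is refused whole. A call with a gripper value outside its range is refused whole. The fingers move at their own pace and stop on an object; "squeeze" is the grip in N (left out, the last holds). Time passes only in rows, so rows that do not move let the fingers close. It gives the time, the measured TCP pose, the force, the opening and the grip force at its end, in the units of the state.
- r.get_state(): the state, without advancing time (a new reading comes with each control period).
- r.capture(name): name is "side" or "top"; returns a dict with "image" (400x640x3 uint8, blue, green, red), "fx", "fy", "cx", "cy" (pixels), "distortion" ([k1, k2, p1, p2, k3] as OpenCV has them; the pictures are not rectified), "R" (3x3) and "t" (3): a world point X has camera coordinates R X + t. Camera axes: x right, y down, z forward; pixel columns grow to the right and rows downward; lengths in m; the calibration is good to about 2 mm. A picture is of the moment at which its call begins. There is no depth.
- r.close_job(): hands the job in; it is judged then, once.
The state is a dict: "time_s": time; "joints": joint angles; "qd": joint speeds; "joint_torque": joint torques, N m; "tcp_pos": TCP position; "eef_rot": TCP orientation; "contact_force": force on the tool from outside, world axes, zero at the start; "moment": the same for the moment, N m; "gripper_width": finger opening in m; "gripper_force": force on a finger pad.
Only numpy, scipy, OpenCV 4.12 (cv2) and the standard library are available. Lean on these libraries where they do the work, as an engineer would, in place of code of your own. Each camera call takes 0.05 s, during which the arm holds its last target. There are 200 camera calls.

## Working session

There is one attempt and no reset: what is moved stays moved. The work goes in short steps, Python scripts to look and compute and a tool call to move; the robot and the scene stay as the last step left them, time stands still between calls to the robot, and variables do not carry over. Pictures are saved under pics/ and viewed, at most 10 in all, crops included, and the job is handed in when it is done.

Besides the shell and the picture viewer there is one more tool, called after "Emit:" as a command line: name --argument value ..., lists and objects as JSON in quotes. play_rows: Moves the arm, as the interface text tells. Shift numbers are shares of 0.15 m and turn numbers shares of 0.08 rad, none past 1 either way. Its arguments: {"type":"object","properties":{"rows":{"type":"array"},"squeeze":{"type":"number"}},"required":["rows"]}

```bash
mkdir -p pics; python3 - <<'E'
from plant import r
import cv2,numpy as np,pickle
s=r.get_state();print(s)
d={}
for n in("side","top"):
    c=r.capture(n);d[n]=c;cv2.imwrite(f"pics/{n}0.png",c["image"]);print(n,c["R"],c["t"],c["fx"],c["cx"],c["cy"],c["distortion"])
pickle.dump(d,open("c0.pkl","wb"))
E
```

```text
{'time_s': 0.0, 'joints': array([ 8.04481758e+01,  2.05922873e+01,  6.33957176e-01, -2.01160641e-02,
       -7.01337401e+01, -1.65087497e+01]), 'qd': array([-0.00951314,  0.05187948,  0.14863779, -0.05270452,  0.10458513,
       -0.00154774]), 'joint_torque': array([ 2.79076034e-03, -5.82726574e+01,  2.93047732e+01,  6.99658647e+00,
        6.97416253e-03, -1.46059956e-04]), 'tcp_pos': array([0.29633397, 0.6059457 , 0.22561445]), 'eef_rot': array([ 1.79906351e+02, -8.03467673e-03, -2.60674185e+01]), 'contact_force': array([0.1921834 , 0.89542904, 1.20671109]), 'moment': array([-0.06133417, -0.0493704 , -0.00396604]), 'gripper_force': 0.0, 'gripper_width': 0.08737122751593468}
side [[ 0.83130017 -0.55562271  0.01494761]
 [-0.31777227 -0.49715835 -0.80737498]
 [ 0.4560272   0.66642102 -0.58984931]] [-0.46683514  0.2468423   0.50281875] 398.8316424733451 328.7700073865374 203.8676205524064 [-0.00048874  0.          0.          0.          0.        ]
top [[ 0.02376356 -0.99971079 -0.00369062]
 [-0.99792571 -0.02349987 -0.05993364]
 [ 0.05982958  0.0051072  -0.99819554]] [-0.01561334  0.52700143  0.96336243] 425.38658847619564 318.2203962511518 193.98050913402938 [0.01794002 0.         0.         0.         0.        ]
```

View pics/side0.png

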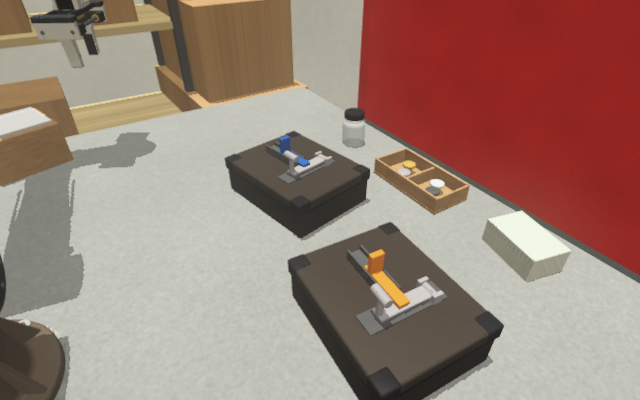

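View pics/top0.png

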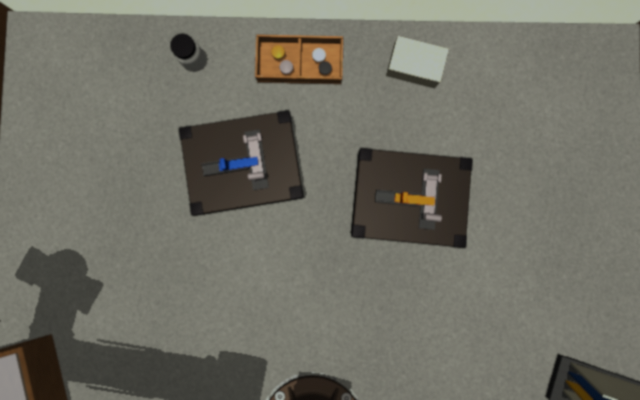

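```bash
python3 - <<'E'
import cv2,numpy as np,pickle
d=pickle.load(open("c0.pkl","rb"))
a=cv2.resize(d["top"]["image"][140:260,340:490],None,fx=5,fy=5,interpolation=cv2.INTER_CUBIC)[:600,:750]
b=cv2.resize(d["side"]["image"][215:400,280:505],None,fx=3.2,fy=3.2,interpolation=cv2.INTER_CUBIC)[:600]
cv2.imwrite("pics/ta.png",a);cv2.imwrite("pics/sb.png",b)
E
```

```text
(no output)
```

View pics/ta.png

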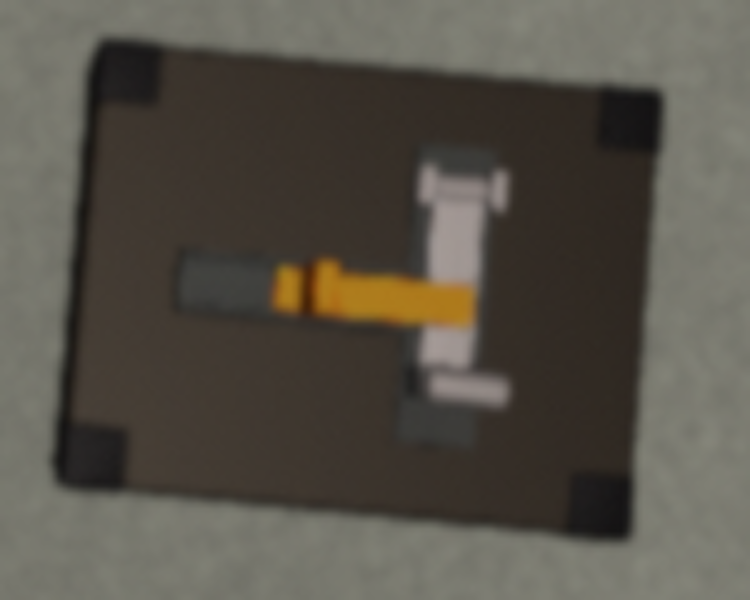

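View pics/sb.png

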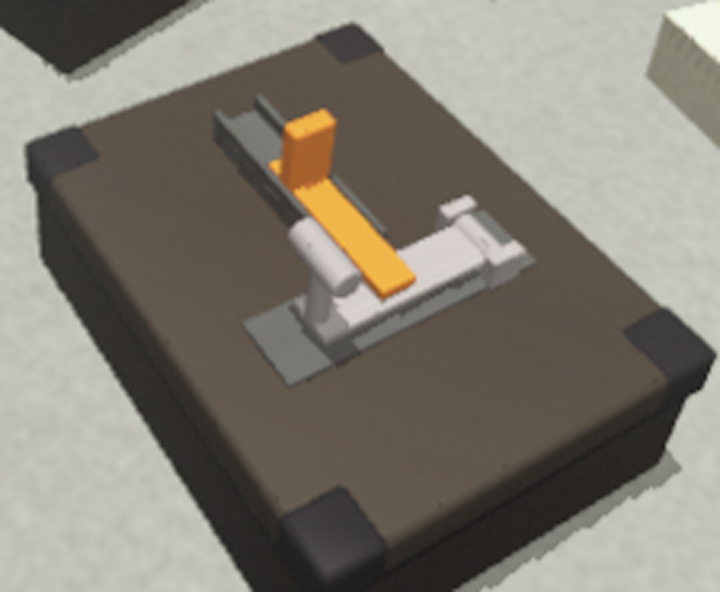

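```bash
cat >h.py <<'E'
import cv2,numpy as np
def und(c,p):
    K=np.array([[c["fx"],0,c["cx"]],[0,c["fy"],c["cy"]],[0,0,1.]])
    return cv2.undistortPoints(np.array([[p]],float),K,np.array(c["distortion"]))[0,0]
def tri(c1,p1,c2,p2):
    P=[np.c_[c["R"],c["t"]] for c in(c1,c2)]
    X=cv2.triangulatePoints(P[0],P[1],und(c1,p1),und(c2,p2)).ravel();X=X[:3]/X[3]
    e=[]
    for c,p in((c1,p1),(c2,p2)):
        q=np.array(c["R"])@X+c["t"];e.append(np.round((q[:2]/q[2]-und(c,p))*c["fx"],1))
    return X,e
def ray(c,p,z):
    R=np.array(c["R"]);o=-R.T@c["t"];v=R.T@np.r_[und(c,p),1];return o+v*(z-o[2])/v[2]
E
python3 - <<'E'
import pickle;from h import *
d=pickle.load(open("c0.pkl","rb"));t,s=d["top"],d["side"]
T=lambda x,y:(340+(x-2)/5,140+(y-2)/5)
S=lambda x,y:(280+(x-1.1)/3.2,215+(y-1.1)/3.2)
for n,a,b in[("fin",(328,285),(309,119)),("bar",(470,391),(325,256)),("tongue-end near corner",(476,325),(387,296)),("FR",(660,92),(712,352)),("NL",(65,484),(30,148)),("FL",(105,42),(355,27))]:
    print(n,*tri(t,T(*a),s,S(*b)))
C=[ray(t,T(*p),.08)[:2] for p in[(105,42),(660,92),(630,537),(70,484)]]
print(C);C=np.array(C)
print("sizes",[np.linalg.norm(C[i]-C[i-1]) for i in range(4)],"ctr",C.mean(0))
v=C[0]-C[1]+C[3]-C[2];print("yaw",np.degrees(np.arctan2(-v[0],v[1])))
u=C[0]-C[3]+C[1]-C[2];print("yaw",np.degrees(np.arctan2(u[1],u[0])))
yaw=np.arctan2(-v[0],v[1])
R=np.array([[np.cos(yaw),-np.sin(yaw)],[np.sin(yaw),np.cos(yaw)]])
print("fin pred",C.mean(0)+R@[-.005,.028],"bar pred",C.mean(0)+R@[-.04,-.035])
E
```

```text
fin [ 0.51821933 -0.17933592  0.13158518] [array([-0.3,  0.4]), array([ 0.8, -0.1])]
bar [ 0.47734656 -0.23841957  0.1275894 ] [array([-0.1,  0.2]), array([ 0.3, -0. ])]
tongue-end near corner [ 0.50513417 -0.24876702  0.09645932] [array([-0.2,  0.3]), array([ 0.6, -0.1])]
FR [ 0.60819816 -0.33158893  0.07828581] [array([-0.4,  0.4]), array([ 0.9, -0.1])]
NL [ 0.43449145 -0.07944254  0.07686212] [array([ 0.1, -0.1]), array([-0.2,  0. ])]
FL [ 0.62553673 -0.09290751  0.07610821] [array([-0.1,  0.1]), array([ 0.2, -0. ])]
[array([ 0.62513521, -0.09274378]), array([ 0.60874428, -0.33181278]), array([ 0.41782357, -0.31950902]), array([ 0.43438979, -0.08119531])]
sizes [np.float64(0.19109468932287865), np.float64(0.23963023899954122), np.float64(0.1913167513884981), np.float64(0.23888881411766064)] ctr [ 0.52152321 -0.20631522]
yaw -3.949271539703965
yaw -3.5760500379218985
fin pred [ 0.51846354 -0.17803734] bar pred [ 0.47920763 -0.23847718]
```

Emit:
play_rows --rows '[{"slide": [0,0,-0.05],"delta_rot": [0,0,-0.96],"fingers": 1},{"slide": [0,0,-0.05],"delta_rot": [0,0,-0.96],"fingers": 1},{"slide": [0,0,-0.05],"delta_rot": [0,0,-0.96],"fingers": 1},{"slide": [0,0,-0.05],"delta_rot": [0,0,-0.96],"fingers": 1},{"slide": [0,0,0],"delta_rot": [0,0,-0.96],"fingers": 1},{"slide": [0.115,0.32,0],"delta_rot": [0,0,0],"fingers": 1},{"slide": [0.115,0.32,0],"delta_rot": [0,0,0],"fingers": 1}]' --squeeze 15

```text
time_s: 0.98
tcp_pos: [0.3241, 0.5069, 0.2555]
eef_rot: [179.9, 0.0, -4.0]
contact_force: [0.9, -1.0, 0.6]
gripper_width: 0.0877
gripper_force: 0.0
```

Emit:
play_rows --rows '[{"slide": [0.115,0.32,0],"delta_rot": [0,0,0],"fingers": 1},{"slide": [0.115,0.32,0],"delta_rot": [0,0,0],"fingers": 1},{"slide": [0.115,0.32,0],"delta_rot": [0,0,0],"fingers": 1},{"slide": [0.115,0.32,0],"delta_rot": [0,0,0],"fingers": 1},{"slide": [0.115,0.32,0],"delta_rot": [0,0,0],"fingers": 1},{"slide": [0.115,0.32,0],"delta_rot": [0,0,0],"fingers": 1},{"slide": [0.115,0.32,0],"delta_rot": [0,0,0],"fingers": 1},{"slide": [0.115,0.32,0],"delta_rot": [0,0,0],"fingers": 1}]'

```text
time_s: 1.98
tcp_pos: [0.4346, 0.1137, 0.2566]
eef_rot: [-180.0, -0.0, -4.0]
contact_force: [0.9, 0.1, 0.3]
gripper_width: 0.0877
gripper_force: 0.0
```

Emit:
play_rows --rows '[{"slide": [0.115,0.32,0],"delta_rot": [0,0,0],"fingers": 0.2},{"slide": [0.115,0.32,0],"delta_rot": [0,0,0],"fingers": 0.2},{"slide": [0.115,0.32,0],"delta_rot": [0,0,0],"fingers": 0.2},{"slide": [0.115,0.32,0],"delta_rot": [0,0,0],"fingers": 0.2},{"slide": [0.115,0.32,0],"delta_rot": [0,0,0],"fingers": 0.2},{"slide": [0.115,0.32,0],"delta_rot": [0,0,0],"fingers": 0.2},{"slide": [0,0,0],"delta_rot": [0,0,0],"fingers": 0.2},{"slide": [0,0,0],"delta_rot": [0,0,0],"fingers": 0.2}]'

```text
time_s: 2.98
tcp_pos: [0.5171, -0.1794, 0.256]
eef_rot: [-180.0, 0.1, -4.1]
contact_force: [0.6, -0.7, -0.4]
gripper_width: 0.0525
gripper_force: 0.0
```

Emit:
play_rows --rows '[{"slide": [0,0,0.25],"delta_rot": [0,0,0],"fingers": 0.2},{"slide": [0,0,0.25],"delta_rot": [0,0,0],"fingers": 0.2},{"slide": [0,0,0.15],"delta_rot": [0,0,0],"fingers": 0.2},{"slide": [0,0,0.12],"delta_rot": [0,0,0],"fingers": 0.2},{"slide": [0,0,0.12],"delta_rot": [0,0,0],"fingers": 0.2},{"slide": [0,0,0.1],"delta_rot": [0,0,0],"fingers": 0.2},{"slide": [0,0,0],"delta_rot": [0,0,0],"fingers": 0.2}]'

```text
time_s: 3.85
tcp_pos: [0.5168, -0.1785, 0.1072]
eef_rot: [-180.0, 0.1, -4.0]
contact_force: [0.5, 1.2, 0.2]
gripper_width: 0.0529
gripper_force: 0.0
```

Emit:
play_rows --rows '[{"slide": [0,0,0],"delta_rot": [0,0,0],"fingers": -1},{"slide": [0,0,0],"delta_rot": [0,0,0],"fingers": -1},{"slide": [0,0,0],"delta_rot": [0,0,0],"fingers": -1},{"slide": [0,0,0],"delta_rot": [0,0,0],"fingers": -1},{"slide": [0,0,0],"delta_rot": [0,0,0],"fingers": -1},{"slide": [0,0,0],"delta_rot": [0,0,0],"fingers": -1}]'

```text
time_s: 4.6
tcp_pos: [0.5176, -0.1786, 0.1082]
eef_rot: [-180.0, -0.0, -4.1]
contact_force: [-1.0, 4.9, 3.3]
gripper_width: 0.0098
gripper_force: 15.0
```

```bash
python3 - <<'E'
from plant import r
import cv2
c=r.capture("side");cv2.imwrite("pics/s1.png",cv2.resize(c["image"][190:400,270:510],None,fx=2.8,fy=2.8))
E
```

```text
(no output)
```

View pics/s1.png

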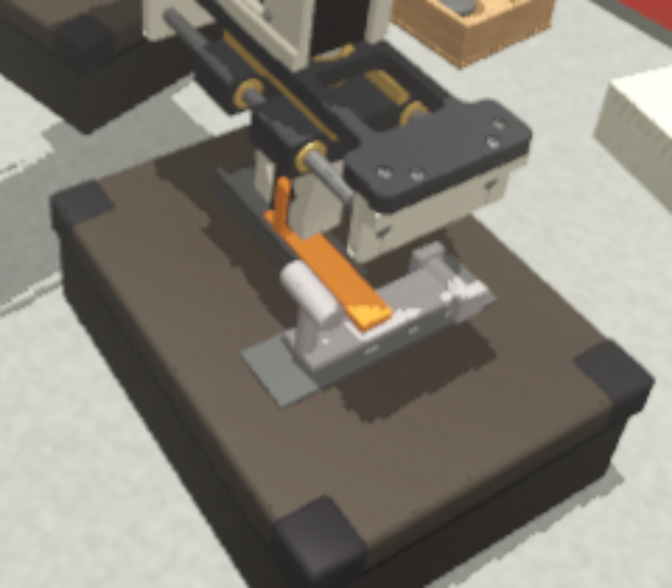

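The fingers hold the orange fin (about pixel 283,205, width 9.8 mm), and the tongue still lies over the strap. I'm now pulling it towards +y.

Emit:
play_rows --rows '[{"slide": [0,-0.05,0],"delta_rot": [0,0,0],"fingers": -1},{"slide": [0,-0.05,0],"delta_rot": [0,0,0],"fingers": -1},{"slide": [0,-0.05,0],"delta_rot": [0,0,0],"fingers": -1},{"slide": [0,-0.05,0],"delta_rot": [0,0,0],"fingers": -1},{"slide": [0,0,0],"delta_rot": [0,0,0],"fingers": -1},{"slide": [0,0,0],"delta_rot": [0,0,0],"fingers": -1}]'

```text
time_s: 5.4
tcp_pos: [0.5198, -0.1488, 0.1082]
eef_rot: [-180.0, -0.0, -4.0]
contact_force: [-0.7, 2.3, 3.4]
gripper_width: 0.0101
gripper_force: 15.0
```

Emit:
play_rows --rows '[{"slide": [0,0,0],"delta_rot": [0,0,0],"fingers": 0.2},{"slide": [0,0,0],"delta_rot": [0,0,0],"fingers": 0.2},{"slide": [0,0,0],"delta_rot": [0,0,0],"fingers": 0.2},{"slide": [0,0,0],"delta_rot": [0,0,0],"fingers": 0.2},{"slide": [0,0,-0.1],"delta_rot": [0,0,0],"fingers": 0.2},{"slide": [0,0,-0.2],"delta_rot": [0,0,0],"fingers": 0.2},{"slide": [0,0,-0.3],"delta_rot": [0,0,0],"fingers": 0.2},{"slide": [0,-0.3,-0.2],"delta_rot": [0,0,0],"fingers": 0.2}]'

```text
time_s: 6.4
tcp_pos: [0.5234, -0.1056, 0.2313]
eef_rot: [180.0, -0.2, -4.2]
contact_force: [1.8, 0.3, -0.9]
gripper_width: 0.0529
gripper_force: 0.0
```

```bash
python3 - <<'E'
from plant import r
import cv2
print(r.get_state()["tcp_pos"])
c=r.capture("side");cv2.imwrite("pics/s2.png",cv2.resize(c["image"][190:400,270:510],None,fx=2.8,fy=2.8))
E
```

```text
[ 0.52337513 -0.10560372  0.23126005]
```

View pics/s2.png

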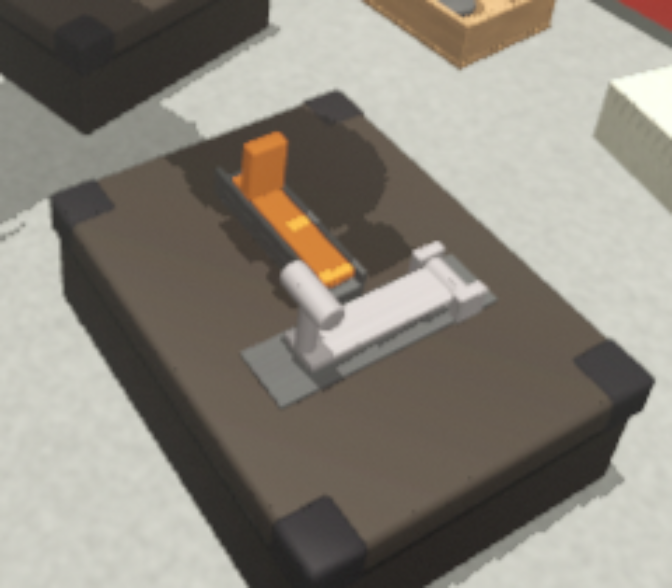

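The fin is now at about (265,165), and the tongue end at (335,275) is well clear of the strap. Next I go to the T-handle.

Emit:
play_rows --rows '[{"slide": [-0.06,0.228,0],"delta_rot": [0,0,0],"fingers": 0.3},{"slide": [-0.06,0.228,0],"delta_rot": [0,0,0],"fingers": 0.3},{"slide": [-0.06,0.228,0],"delta_rot": [0,0,0],"fingers": 0.3},{"slide": [-0.06,0.228,0],"delta_rot": [0,0,0],"fingers": 0.3},{"slide": [0,0,0.15],"delta_rot": [0,0,0],"fingers": 0.3},{"slide": [0,0,0.15],"delta_rot": [0,0,0],"fingers": 0.3},{"slide": [0,0,0],"delta_rot": [0,0,0],"fingers": 0.3}]'

```text
time_s: 7.32
tcp_pos: [0.4762, -0.2383, 0.1826]
eef_rot: [-180.0, 0.1, -4.1]
contact_force: [-0.1, 0.3, 0.4]
gripper_width: 0.0569
gripper_force: 0.0
```

```bash
python3 - <<'E'
from plant import r
import cv2
print(r.get_state()["tcp_pos"])
c=r.capture("side");cv2.imwrite("pics/s3.png",cv2.resize(c["image"][190:400,270:510],None,fx=2.8,fy=2.8))
E
```

```text
[ 0.4762428  -0.23829904  0.18257272]
```

View pics/s3.png

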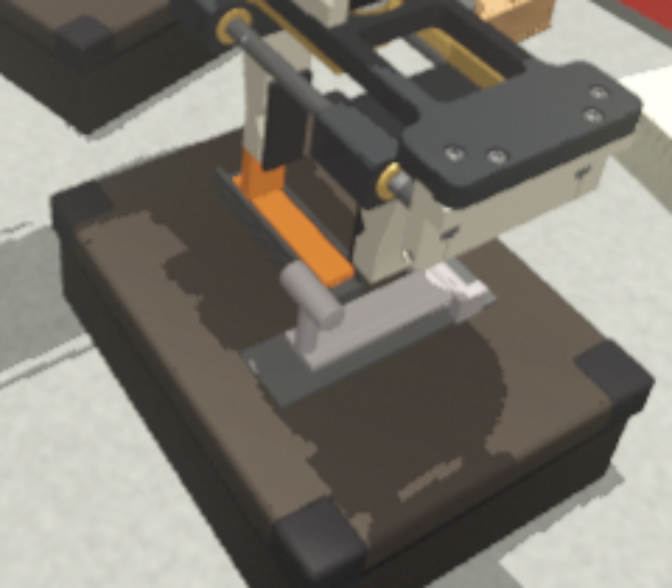

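The open fingers hang above the T-handle (bar about (312,295)), and their line is parallel to the bar. I descend and close.

Emit:
play_rows --rows '[{"slide": [0.01,0,0.15],"delta_rot": [0,0,0],"fingers": 0.3},{"slide": [0,0,0.15],"delta_rot": [0,0,0],"fingers": 0.3},{"slide": [0,0,0.1],"delta_rot": [0,0,0],"fingers": 0.3},{"slide": [0,0,0.1],"delta_rot": [0,0,0],"fingers": 0.3},{"slide": [0,0,0],"delta_rot": [0,0,0],"fingers": 0.3}]'

```text
time_s: 8.0
tcp_pos: [0.4783, -0.2384, 0.1074]
eef_rot: [-180.0, 0.1, -4.1]
contact_force: [0.1, 0.3, 0.5]
gripper_width: 0.0573
gripper_force: 0.0
```

Emit:
play_rows --rows '[{"slide": [0,0,0],"delta_rot": [0,0,0],"fingers": -1},{"slide": [0,0,0],"delta_rot": [0,0,0],"fingers": -1},{"slide": [0,0,0],"delta_rot": [0,0,0],"fingers": -1},{"slide": [0,0,0],"delta_rot": [0,0,0],"fingers": -1},{"slide": [0,0,0],"delta_rot": [0,0,0],"fingers": -1}]' --squeeze 20

```text
time_s: 8.62
tcp_pos: [0.4791, -0.2363, 0.1084]
eef_rot: [-179.8, -0.1, -4.1]
contact_force: [-0.1, 14.9, 6.2]
gripper_width: 0.0319
gripper_force: 20.0
```

Emit:
play_rows --rows '[{"slide": [0,-0.014,0],"delta_rot": [0,0,0],"fingers": -1},{"slide": [0.027,0,-0.055],"delta_rot": [0,0,0],"fingers": -1},{"slide": [0.033,0,-0.052],"delta_rot": [0,0,0],"fingers": -1},{"slide": [0.038,0,-0.049],"delta_rot": [0,0,0],"fingers": -1},{"slide": [0.043,0,-0.045],"delta_rot": [0,0,0],"fingers": -1},{"slide": [0,0,0],"delta_rot": [0,0,0],"fingers": -1}]'

```text
time_s: 9.38
tcp_pos: [0.5001, -0.2376, 0.139]
eef_rot: [-180.0, 0.0, -4.1]
contact_force: [-1.9, 5.0, 2.1]
gripper_width: 0.032
gripper_force: 20.0
```

Emit:
play_rows --rows '[{"slide": [0.047,0,-0.04],"delta_rot": [0,0,0],"fingers": -1},{"slide": [0.051,0,-0.035],"delta_rot": [0,0,0],"fingers": -1},{"slide": [0.054,0,-0.031],"delta_rot": [0,0,0],"fingers": -1},{"slide": [0.057,0,-0.024],"delta_rot": [0,0,0],"fingers": -1},{"slide": [0,0,0],"delta_rot": [0,0,0],"fingers": -1}]'

```text
time_s: 10.0
tcp_pos: [0.5318, -0.2398, 0.1587]
eef_rot: [-180.0, -0.0, -4.0]
contact_force: [-1.0, 5.6, 3.4]
gripper_width: 0.0318
gripper_force: 20.0
```

Emit:
play_rows --rows '[{"slide": [0.059,0,-0.019],"delta_rot": [0,0,0],"fingers": -1},{"slide": [0.061,0,-0.013],"delta_rot": [0,0,0],"fingers": -1},{"slide": [0.061,0,-0.007],"delta_rot": [0,0,0],"fingers": -1},{"slide": [0.062,0,-0.001],"delta_rot": [0,0,0],"fingers": -1},{"slide": [0,0,0],"delta_rot": [0,0,0],"fingers": -1},{"slide": [0,0,0],"delta_rot": [0,0,0],"fingers": -1}]'

```text
time_s: 10.75
tcp_pos: [0.5685, -0.2425, 0.1647]
eef_rot: [-180.0, -0.1, -4.0]
contact_force: [0.6, 5.2, 1.5]
gripper_width: 0.0316
gripper_force: 20.0
```

Open, rise clear, and check.

Emit:
play_rows --rows '[{"slide": [0,0,0],"delta_rot": [0,0,0],"fingers": 0.3},{"slide": [0,0,0],"delta_rot": [0,0,0],"fingers": 0.3},{"slide": [0,0,0],"delta_rot": [0,0,0],"fingers": 0.3},{"slide": [0,0,0],"delta_rot": [0,0,0],"fingers": 0.3},{"slide": [0,0,-0.1],"delta_rot": [0,0,0],"fingers": 0.3},{"slide": [0,0,-0.2],"delta_rot": [0,0,0],"fingers": 0.3},{"slide": [0,0,-0.3],"delta_rot": [0,0,0],"fingers": 0.3},{"slide": [0,0,-0.2],"delta_rot": [0,0,0],"fingers": 0.3}]'

```text
time_s: 11.75
tcp_pos: [0.5681, -0.243, 0.2874]
eef_rot: [180.0, -0.2, -4.0]
contact_force: [0.8, 0.8, -0.2]
gripper_width: 0.0567
gripper_force: 0.0
```

Emit:
play_rows --rows '[{"slide": [0,0.2,0],"delta_rot": [0,0,0],"fingers": 0.3},{"slide": [0,0.2,0],"delta_rot": [0,0,0],"fingers": 0.3},{"slide": [0,0.2,0],"delta_rot": [0,0,0],"fingers": 0.3},{"slide": [0,0,0],"delta_rot": [0,0,0],"fingers": 0.3},{"slide": [0,0,0],"delta_rot": [0,0,0],"fingers": 0.3}]'

```text
time_s: 12.38
tcp_pos: [0.5612, -0.3324, 0.2843]
eef_rot: [180.0, -0.0, -4.1]
contact_force: [0.2, 0.4, 0.2]
gripper_width: 0.0567
gripper_force: 0.0
```

```bash
python3 - <<'E'
from plant import r
import cv2
print(r.get_state()["tcp_pos"])
c=r.capture("side");cv2.imwrite("pics/s4.png",cv2.resize(c["image"][190:400,270:510],None,fx=2.8,fy=2.8))
E
```

```text
[ 0.56121103 -0.33238361  0.28434675]
```

View pics/s4.png

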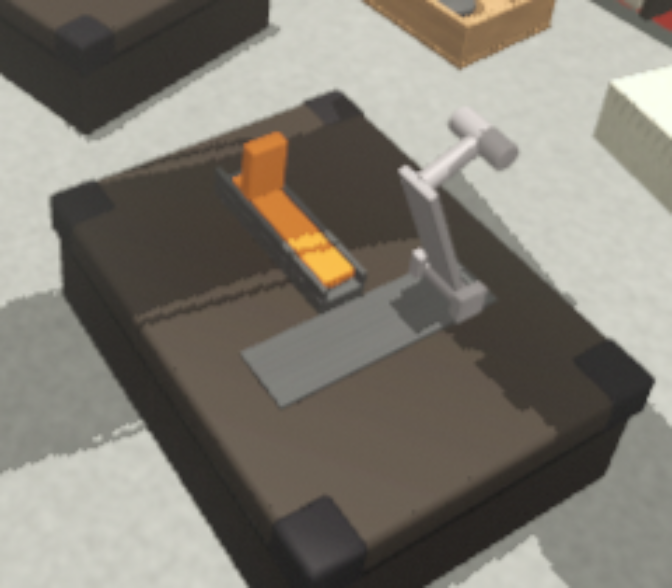

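The latch stands up steeply (bar at about (483,138)), the tab is still clear of the strap, and the gripper touches nothing.

```bash
python3 -c "
from plant import r
print(r.close_job())"
```

```text
the job is handed in; nothing more can be done
None
```

The orange case is unlatched: its tab was slid about 30 mm clear of the strap, the latch lifted about 1.2 rad and released, and the blue case left untouched; the job was handed in at about 12.4 s (no verdict was returned).

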